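# Free the strap link of the jar shaker with the forked tool

### The arm

A 6-joint arm with a two-finger parallel gripper is mounted at the origin on the work surface. World frame = base frame: x ahead of the robot, y to its left, z up, the work surface at z = 0. Lengths are in m, angles in rad, forces in N, time in s.
With the tool pointing down it reaches from about 0.35 to 0.85 m from the base axis. Payload 8.1 kg.
Tool frame: the origin (TCP) lies midway between the tips of the shut fingers; the grasp point (between the pads) lies 19 mm behind it (robot.grip_point_offset is the distance from the TCP to the grasp point, in m); z points along the fingers, y is the line along which they close (so a half turn about z gives the same grasp; the last joint's range is limited). The gripper opens to 93 mm and grips with 3 to 60 N. Pads are 15 mm wide; open, the fingers measure 128 mm over their backs; the gripper's body (75 mm by 188 mm) begins 65 mm behind the grasp point.
Start: joints at [-1.388, 0.13, 1.488, -0, 1.523, -0.085], TCP at [0.159, -0.579, 0.219] pointing down, gripper open.
Joint ranges: [-2.96, 2.96], [-0.89, 2.26], [0.02, 2.5], [-1.34, 4.48], [0, 2.73], [-2.66, 2.66]. Speed limits (rad/s): [2.39, 2.39, 2.79, 3.14, 3.14, 3.14].

### API

Orientations are given as a rotation vector (axis times angle).
In Python, from plant import robot, read_camera, job gives the robot as it stands.
- The arm moves only by the shell command python3 -m inch 'ROWS' [FORCE]. ROWS is JSON, one flat list of numbers, 5 for each row, row after row: the shift along the world's x, y, z in mm, then the turn about the world's z in degrees, then the opening in per cent of the stroke, from 0 (shut) to 100 (fully open). In form: [dx, dy, dz, yaw, hand, dx, dy, dz, yaw, hand, ...]. A call has 1 to 10 rows; each row is the pose to reach, as a shift and turn from the pose commanded when the call began; what a row does not reach only later rows make up. A row lasts 1/12 s, in which the tool goes at most 41.7 mm and 7.16 degrees, less where a joint would pass 70% of its speed; a pose out of reach is approached as far as the arm can. A call with a gripper value outside its range is refused whole. The fingers move at their own pace and stop on an object; FORCE is the grip in N (left out, the last holds). Time passes only in rows, so rows that repeat a pose let the fingers close. It gives the time, the measured TCP pose, the force, the opening and the grip force at its end, in the units of the state.
- robot.read_state(): the state, without advancing time (a new reading comes with each control period).
- read_camera(name): name is "scene" or "side" or "wrist"; returns a dict with "image" (480x640x3 uint8, blue, green, red), "K" (3x3 intrinsics, pixels), "extrinsics" (4x4, takes a point from world to camera coordinates); the wrist camera has in their place "mount" (4x4, takes a point from camera to tool coordinates, whose origin is the TCP and whose axes are the flange's). Camera axes: x right, y down, z forward; pixel columns grow to the right and rows downward; lengths in m; the calibration is good to about 2 mm. A picture is of the moment at which its call begins: read the wrist's pose just before it. There is no depth.
- job.close_job(): hands the job in; it is judged then, once.
The state is a dict: "t": time; "q": joint angles; "dq": joint speeds; "joint_torque": joint torques, N m; "tool_pos": TCP position; "orientation": TCP orientation; "force": force on the tool from outside, world axes, zero at the start; "wrist_torque": the same for the moment, N m; "opening": finger opening in m; "gripper_force": force on a finger pad.
Only numpy, scipy, OpenCV 4.12 (cv2) and the standard library are available. Lean on these libraries where they do the work, as an engineer would, in place of code of your own. Each camera call takes 0.05 s, during which the arm holds its last target. There are 200 camera calls.

### The job

Take the red-handled forked tool from its stand, set it astride the spring bar of the jar shaker's strap bracket and gently push the orange collar away from the blue link, only as far as it takes for the link to pop up, keeping your fingers off the bracket. Then put the tool back upright in its stand, lift the blue link out and set it down gently in the green tray, leaving everything else where it is.

Things in the scene. Friction and masses are not known exactly. Their poses are not given: they have to be found in the camera images.
- bracket: Jar-shaker strap bracket, fixed; place and yaw vary. Grey plate 90 (x) by 160 mm (y), 12 thick, y = -33 to 127 mm. Origin: underside of plate, right below the blue link. A 6 mm spring bar runs along bracket +y at x = 0, axis 41 mm above table, from inside the link to an aluminium housing (36 wide, y = 98 to 124, top 56 mm). Fingers must stay off it (4 N); fork pushes over 20 N bend it.
- bar_start (a point): Point on the bar's axis, bracket (0, 50 mm), 41 mm up: always bare bar, between pocket and collar; put the fork astride here. Axes as bracket. Push towards +y draws the bar out of the link: 3 N to start, 0.5 N more per mm, plus up to 3 N rubbing. The link is free after about 5 to 7 mm of travel, hard stop at 9 mm. Let go, the bar springs back.
- collar_zone (a point): On the bar's axis at bracket y = 67 mm, fixed to the bracket, NOT to the collar. The bar's one orange collar, 22 mm across, 6 mm thick, is clamped with its near face (towards the link) anywhere from y = 60 to 74 mm: not measured, find it by touch or see it. Axes as bracket.
- pocket (a point): Centre of the mouth of the aluminium pocket that holds the link, 58 mm above the table, right above the bracket's origin. The pocket measures 41 (x) by 39 mm (y) outside and guides the link with 1 to 1.5 mm play. Axes as bracket.
- link: Blue strap link, block 28 (x) by 24 (y) by 46 mm tall, about 60 g, origin: centre of its underside; axes match the bracket's at first. Locked, its underside is 32 mm above the table; a spring ejector below pushes it up with 4 N. Freed, it pops up 18 mm (underside 50, top 96 mm) and stays there loose, even when the bar springs back below it; it lifts straight out.
- fork: Forked tool, 84 mm tall, about 120 g, upright in its stand, tines down. Origin: midway between the tine tips, z up the tool. Two steel tines, each 5 (x) by 4 mm (y), 34 mm long, 12 mm gap between them along x; above them a red handle 24 by 24 mm, 34 to 84 mm above the tips. Use: x across the bar, bar in the gap, tips about 10 mm below the bar's axis; push along the bar.
- stand: Wooden stand, fixed, yaw varies: block 70 (x) by 66 mm (y), 45 mm tall, on a thin 110 by 100 mm foot. Slot 28 (x) by 10 mm (y), 41 mm deep, takes the tines with 3 mm play; the handle's underside rests on the block's top, tine tips then 11 mm above the table. Origin: centre of its underside.
- stand_top (a point): Centre of the slot's mouth on top of the stand, 45 mm above the table.
- tray: Green parts tray, fixed, 170 by 170 mm outside, rim 22 mm tall, walls 4 mm, floor 4 mm above the table. The link is to be set down here, not dropped (a fall of over about 15 mm fails). Origin: centre of its underside. It and the stand may change sides.
- jar_red: Glass jar with red lid, 72 mm across, 120 mm tall; bystander. Origin: middle of its underside.
- jar_amber: Amber glass jar with brass lid, 64 mm across, 100 mm tall; bystander. Origin: middle of its underside.
- puck: White warming disc, 90 mm across, 18 mm tall; bystander. Origin: middle of its underside.
- driver: Screwdriver with orange handle lying on the table; bystander. Origin: the tool's own origin, on its length.
- cup: Small blue bowl, 80 mm across, 55 mm tall; bystander. Origin: middle of its underside.
- can: Aluminium can, 60 mm across, 90 mm tall; bystander. Origin: middle of its underside.
- spare_link: Black link, same shape and size as the blue one, standing upright on the table; bystander, not to be used. Origin: middle of its underside.
Not all that is in view belongs to the job. There is more than one size of the fork; the one meant has the size given above.

How it is judged:
By the outcome, as a careful person would: the job done as asked, in the order asked, and still so for the second after the job is handed in, with the robot touching nothing.
It also fails if it takes over 67 s, if anything falls off the work surface, if the arm or the gripper's body presses on something with over 40 N, if the wrist force passes 120 N, or if a joint passes its speed limit or range.

## Working session

There is one attempt and no reset: what is moved stays moved. The work goes in short steps, Python scripts to look and compute and a shell command to move; the robot and the scene stay as the last step left them, time stands still between calls to the robot, and variables do not carry over. Pictures are saved under pics/ and viewed, at most 13 in all, crops included, and the job is handed in when it is done.

```bash
ls; mkdir -p pics; python3 - <<'E'
from plant import robot, read_camera, job
import cv2,numpy as np
s=robot.read_state();print(s['t'],s['tool_pos'],s['orientation'],s['opening'],robot.grip_point_offset)
np.set_printoptions(precision=4,suppress=True)
for n in("scene","side","wrist"):
    c=read_camera(n);cv2.imwrite(f"pics/{n}0.png",c["image"]);np.savez(f"{n}0.npz",**c);print(n,c["K"].tolist(),c.get("extrinsics",c.get("mount")))
E
```

```text
pics
0.0 [ 0.15866942 -0.57805615  0.2175661 ] [-3.11162881e+00 -4.19148645e-01  1.46771360e-04] 0.09299597544486479 0.0188
scene [[588.0533372961655, 0.0, 321.8078054648341], [0.0, 588.0533372961655, 234.39995661953344], [0.0, 0.0, 1.0]] [[ 0.7234  0.6904  0.0049 -0.4326]
 [ 0.5533 -0.5754 -0.6024 -0.2848]
 [-0.4131  0.4385 -0.7982  1.843 ]
 [ 0.      0.      0.      1.    ]]
side [[567.1337800731527, 0.0, 315.8518772722935], [0.0, 567.1337800731527, 230.80531641550095], [0.0, 0.0, 1.0]] [[-0.8435 -0.5369 -0.0128  0.4735]
 [-0.2867  0.4703 -0.8347  0.2243]
 [ 0.4542 -0.7004 -0.5506  1.176 ]
 [ 0.      0.      0.      1.    ]]
wrist [[339.59849261247524, 0.0, 322.21739744702035], [0.0, 339.59849261247524, 244.60981873114685], [0.0, 0.0, 1.0]] [[-0.0011 -0.9538 -0.3006  0.0857]
 [ 1.     -0.0011 -0.0002  0.0001]
 [-0.0002 -0.3006  0.9538 -0.1667]
 [ 0.      0.      0.      1.    ]]
```

View pics/scene0.png

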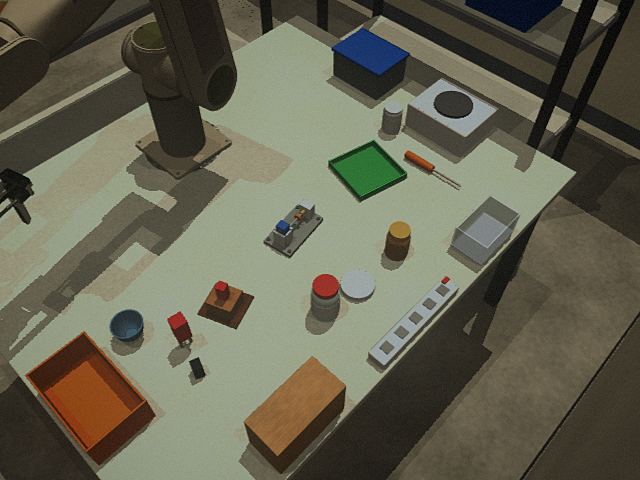

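View pics/side0.png

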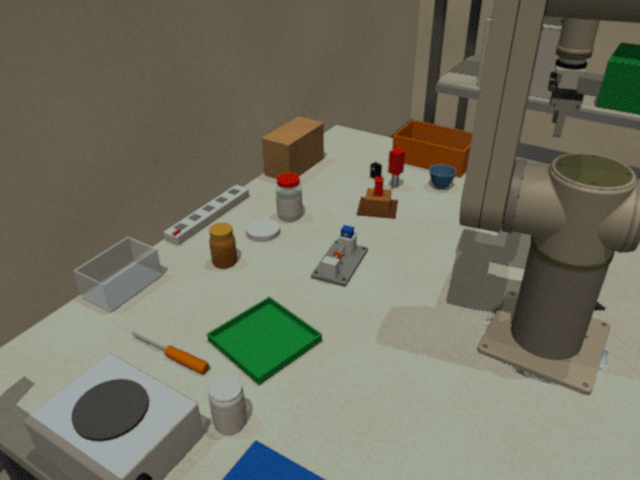

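The scene view shows two red-handled forks: one in the wooden stand at scene (222,290) / side (379,185), and a larger-looking one standing free at scene (180,325) / side (397,162). The bracket is at (293,228), with the link at (283,228) and the housing at (308,208). The tray is at (368,169). The fork in the stand is the one that fits the description, so I'll check its size in an enlarged crop.

```bash
cat > h.py <<'E'
import numpy as np,cv2
from scipy.spatial.transform import Rotation as R
np.set_printoptions(precision=4,suppress=True)
def load(f): return dict(np.load(f))
def cam(c):
    "-> centre, R(cam->world)"
    if 'T' in c: T=c['T']          # wrist: cam->world
    else: T=np.linalg.inv(c['extrinsics'])
    return T[:3,3],T[:3,:3]
def ray(c,p):
    o,r=cam(c); d=r@np.linalg.inv(c['K'])@[p[0],p[1],1]; return o,d/np.linalg.norm(d)
def plane(c,p,z): o,d=ray(c,p); return o+d*(z-o[2])/d[2]
def tri(*cps):
    A=0;b=0
    for c,p in cps:
        o,d=ray(c,p);M=np.eye(3)-np.outer(d,d);A=A+M;b=b+M@o
    return np.linalg.solve(A,b)
def proj(c,X):
    o,r=cam(c); v=c['K']@(r.T@(np.asarray(X)-o)); return v[:2]/v[2]
def wrist(name):
    from plant import robot,read_camera
    s=robot.read_state(); c=read_camera("wrist")
    T=np.eye(4);T[:3,:3]=R.from_rotvec(s['orientation']).as_matrix();T[:3,3]=s['tool_pos']
    c['T']=T@c['mount'];np.savez(name+".npz",**c);cv2.imwrite(f"pics/{name}.png",c['image']);return c
def blobs(c,lo,hi,amin=15):
    m=cv2.inRange(cv2.cvtColor(c['image'],cv2.COLOR_BGR2HSV),np.array(lo),np.array(hi))
    n,l,s,ce=cv2.connectedComponentsWithStats(m); return [(ce[i].round(1),s[i]) for i in range(1,n) if s[i][4]>=amin],l
E
python3 - <<'E'
from h import *
S=load("scene0.npz");D=load("side0.npz")
for n,c in(("scene",S),("side",D)):
    print(n)
    for k,lo,hi in(("red",(0,200,90),(4,255,255)),("blue",(105,150,60),(125,255,255)),("green",(50,150,60),(75,255,255)),("orange",(5,150,120),(16,255,255))):
        print(k,[(b[0].tolist(),b[1].tolist()) for b in blobs(c,lo,hi)[0]])
def crop(c,x,y,w,h):return cv2.resize(c['image'][y:y+h,x:x+w],(400,300),interpolation=cv2.INTER_CUBIC)
cv2.imwrite("pics/c1.png",np.vstack([np.hstack([crop(S,150,265,120,90),crop(S,250,190,80,60)]),np.hstack([crop(D,340,140,100,75),crop(D,300,220,80,60)])]))
E
```

```text
scene
red [([445.1, 279.9], [442, 277, 7, 6, 15]), ([174.9, 315.9], [168, 312, 15, 11, 26])]
blue [([370.2, 51.0], [332, 28, 77, 47, 1812]), ([282.2, 224.4], [277, 220, 12, 10, 66])]
green [([391.2, 158.4], [374, 141, 33, 34, 36]), ([367.3, 169.8], [333, 147, 70, 49, 1361])]
orange [([419.3, 159.3], [405, 151, 29, 18, 142]), ([224.9, 298.7], [206, 286, 36, 25, 280]), ([87.0, 401.4], [25, 332, 121, 120, 4415]), ([312.3, 359.4], [308, 357, 10, 6, 15]), ([287.6, 381.5], [272, 366, 32, 30, 66]), ([298.3, 413.8], [254, 366, 91, 89, 1717]), ([315.0, 375.9], [309, 373, 12, 7, 23]), ([268.7, 401.2], [260, 396, 18, 13, 41]), ([259.6, 418.8], [257, 415, 6, 9, 17])]
side
red [([396.1, 160.4], [389, 148, 16, 26, 268]), ([287.8, 179.6], [277, 173, 22, 14, 236]), ([378.3, 185.4], [374, 176, 9, 20, 116])]
blue [([347.3, 230.5], [342, 226, 11, 12, 83]), ([267.1, 466.5], [224, 441, 99, 39, 1960])]
green [([621.2, 85.1], [597, 56, 43, 58, 1931]), ([264.0, 339.1], [208, 298, 113, 86, 5073])]
orange [([397.2, 132.4], [394, 128, 9, 9, 17]), ([436.8, 144.3], [398, 136, 73, 16, 151]), ([398.8, 148.4], [393, 147, 13, 4, 20]), ([378.1, 195.4], [365, 189, 25, 12, 151]), ([337.8, 252.4], [335, 251, 6, 5, 15]), ([184.7, 358.0], [165, 346, 42, 26, 413])]
```

View pics/c1.png

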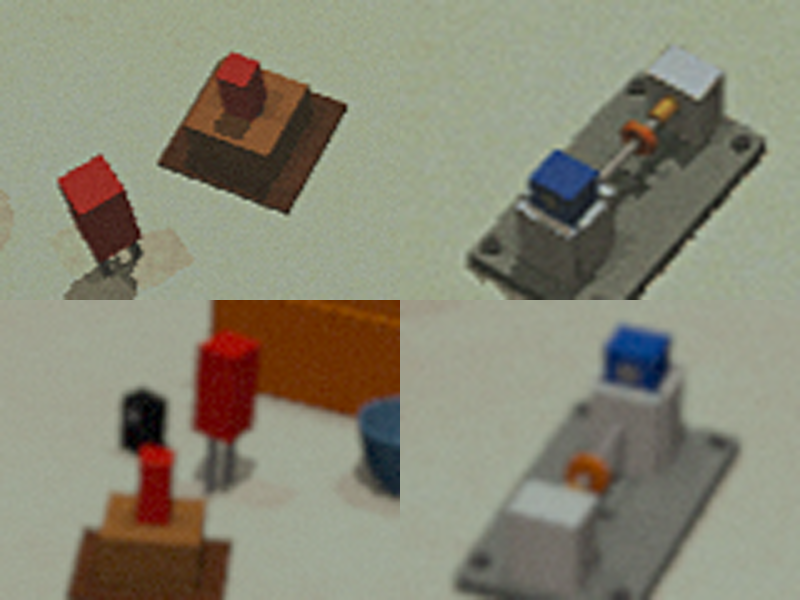

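The crop confirms it. The fork in the stand is the small one, with a handle about 24 mm wide; the free-standing fork is about 1.5 times bigger and is not the one meant. In the same crop the orange collar shows at scene (377,217)/(side 417,255), closer to the link than a brass-yellow piece of the bar.

```bash
python3 - <<'E'
from h import *
S=load("scene0.npz");D=load("side0.npz")
for n,a,b in(("forktop",(222,286),(379.2,178)),("linktop",(283,224.4),(348,228)),("housingtop",(307.2,204.4),(330.4,260.4)),("collar",(250+237/5,190+137/5),(300+187/5,220+172/5)),("tray",(368,169),(264.5,338)),("bigfork",(177,320.5),(397,150))):
    X=tri((S,a),(D,b));print(n,X*1000,proj(S,X)-a,proj(D,X)-b)
# stand foot edges directions from scene, z~0
f=lambda u,v:(150+u/3.333,265+v/3.333)
for p in((160,163),(289,212),(347,104)):print("foot",plane(S,f(*p),0.005)*1e3)
for p in((185,122),(270,155),(310,88),(220,55)):print("blocktop",plane(S,f(*p),0.045)*1e3)
print("jarlids", [plane(S,p,z)*1e3 for p,z in(((326,287),.12),((400,230),.1),((128,322),.055))])
from plant import robot
print(robot.read_state()['q'])
E
```

```text
forktop [ 539.2002 -290.5541   94.5336] [-0.8874 -0.2565] [-0.7722  0.2186]
linktop [499.7864 -48.8115  77.4237] [-0.7127 -0.1589] [-0.769   0.1517]
housingtop [483.7628  59.3032  52.9875] [-0.3774 -0.0684] [-0.4484  0.0711]
collar [490.1831  15.0237  40.7097] [-0.1568 -0.0306] [-0.1794  0.0308]
tray [491.4396 310.8306   8.5058] [-0.4825 -0.0228] [-0.7008  0.0448]
bigfork [ 551.9364 -428.6575  120.693 ] [-0.457  -0.1472] [-0.3505  0.1209]
foot [ 509.5228 -356.2368    5.    ]
foot [ 610.3808 -316.4776    5.    ]
foot [ 572.692  -224.2643    5.    ]
blocktop [ 518.1934 -331.3605   45.    ]
blocktop [ 584.4986 -306.2338   45.    ]
blocktop [ 562.7909 -247.888    45.    ]
blocktop [ 491.8863 -275.5628   45.    ]
jarlids [array([ 734.7061, -129.7242,  120.    ]), array([745.3493, 136.7586, 100.    ]), array([ 434.2987, -497.7909,   55.    ])]
[-1.3884  0.1309  1.489  -0.      1.523  -0.0854]
```

Measured positions in mm:

| Item | Position | Yaw | Height check |
|---|---|---|---|
| Stand and fork | (539, -290) | about 21° | fork top 94.5 |
| Link | (500, -49) | bracket yaw about 8.4° | top 77 |
| Tray | (491, 311) | – | – |

Next I'll move above the stand.

```bash
python3 -m inch '[38,29,0,1,60,76,58,0,2,60,114,87,0,3,60,152,116,0,4,60,190,145,0,5,60,220,170,0,5.7,60,250,192,0,5.7,60,275,212,0,5.7,60,300,230,0,5.7,60,320,245,0,5.7,60]'; python3 -m inch '[30,23,0,0,60,50,38,0,0,60,60,43,0,0,60,60,43,0,0,60,60,43,0,0,60]'
python3 - <<'E'
from h import *
w=wrist("w1")
E
```

```text
t: 0.98
tool_pos: [0.4811, -0.3307, 0.2184]
orientation: [-3.087, -0.576, -0.001]
force: [-0.5, -0.1, 0.2]
opening: 0.0558
gripper_force: 0.0
t: 1.4
tool_pos: [0.5384, -0.2908, 0.2181]
orientation: [-3.088, -0.575, 0.002]
force: [-0.0, 0.1, -0.7]
opening: 0.0557
gripper_force: 0.0
```

View pics/w1.png

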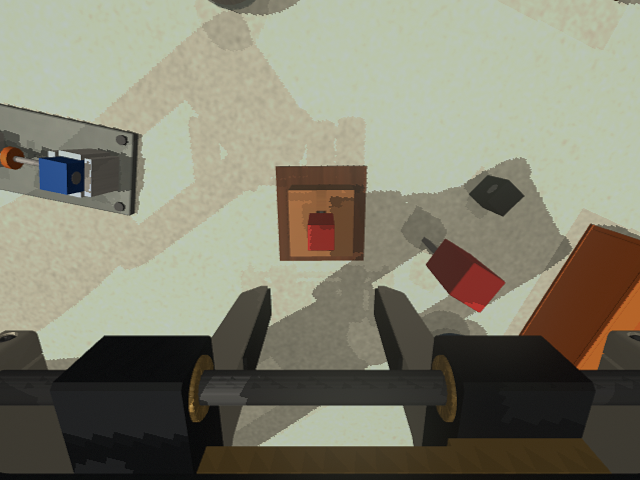

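In the wrist view the fork's top face is at about (321,237) and the stand block at about (327,222). Both are square to the gripper, so the yaw is right.

```bash
python3 - <<'E'
from h import *
from plant import robot
w=load("w1.npz")
hsv=cv2.cvtColor(w['image'],cv2.COLOR_BGR2HSV)
m=cv2.inRange(hsv,np.array((0,180,120)),np.array((6,255,255)));m[:,:280]=0;m[:,360:]=0
c=max(cv2.findContours(m,0,2)[0],key=cv2.contourArea);r=cv2.minAreaRect(c);print(r)
b=cv2.boxPoints(r);P=np.array([plane(w,p,.0945) for p in b])*1e3;print(P,P.mean(0))
e=[P[(i+1)%4]-P[i] for i in range(4)];print([ (np.linalg.norm(v),np.degrees(np.arctan2(v[1],v[0]))%90) for v in e])
m2=cv2.inRange(hsv,np.array((5,120,110)),np.array((18,255,255)));m2[:,:270]=0;m2[:,370:]=0;m2[:160]=0;m2[265:]=0
c=max(cv2.findContours(m2,0,2)[0],key=cv2.contourArea);r=cv2.minAreaRect(c);P=np.array([plane(w,p,.045) for p in cv2.boxPoints(r)])*1e3;print("block",r,P.mean(0))
e=[P[(i+1)%4]-P[i] for i in range(4)];print([ (np.linalg.norm(v),np.degrees(np.arctan2(v[1],v[0]))%90) for v in e])
s=robot.read_state();Rm=R.from_rotvec(s['orientation']).as_matrix();print(s['tool_pos'],np.degrees(np.arctan2(Rm[1,0],Rm[0,0])))
S=load("scene0.npz")
print("two-view top z",tri((w,(321,237)),(S,(222,286)))*1e3)
E
```

```text
((320.5, 237.0), (24.0, 25.0), 90.0)
[[ 545.3204 -274.8786   94.5   ]
 [ 553.2194 -295.4209   94.5   ]
 [ 532.5267 -303.6054   94.5   ]
 [ 524.4502 -282.6019   94.5   ]] [ 538.8792 -289.1267   94.5   ]
[(np.float64(22.008637559851724), np.float64(21.0328408414223)), (np.float64(22.252533595653247), np.float64(21.58008448351319)), (np.float64(22.50277632240386), np.float64(21.033296955358452)), (np.float64(22.25347956925345), np.float64(20.30778012618697))]
block ((320.5, 223.0), (66.0, 65.0), 90.0) [ 538.4353 -289.0352   45.    ]
[(np.float64(64.90308088545444), np.float64(21.032210468408678)), (np.float64(69.88818843464783), np.float64(22.597585334308974)), (np.float64(68.93681349320785), np.float64(21.033433872052896)), (np.float64(69.89587512477863), np.float64(19.290376614236724))]
[ 0.5379 -0.2914  0.2183] 21.021495149319467
two-view top z [ 539.2662 -289.2363   92.3334]
```

```bash
python3 -m inch '[1,2,-35,0,60,1,2,-70,0,60,1,2,-100,0,60,1,2,-125,0,60,1,2,-140,0,60,1,2,-150,0,60,1,2,-160,0,60,1,2,-166,0,60,1,2,-166,0,60]'; python3 -m inch '[0,0,0,0,0,0,0,0,0,0,0,0,0,0,0,0,0,0,0,0,0,0,0,0,0,0,0,0,0,0]' 45
```

```text
t: 2.2
tool_pos: [0.5391, -0.289, 0.0519]
orientation: [-3.088, -0.572, 0.001]
force: [-0.3, 1.2, -0.6]
opening: 0.056
gripper_force: 0.0
t: 2.7
tool_pos: [0.5401, -0.2887, 0.0532]
orientation: [3.088, 0.574, 0.001]
force: [-0.4, 0.7, 2.5]
opening: 0.0243
gripper_force: 45.0
```

```bash
python3 -m inch '[0,0,10,0,0,0,0,30,0,0,0,0,60,0,0,0,0,95,0,0,0,0,130,0,0,0,0,155,0,0,0,0,160,0,0,0,0,160,0,0]' 45; python3 -m inch '[-5,30,0,-1.5,0,-10,65,0,-3,0,-15,100,0,-5,0,-22,140,0,-7,0,-29,180,0,-9,0,-35,220,0,-11,0,-42,255,0,-12.6,0,-50,280,0,-12.6,0,-55,289,0,-12.6,0,-55,289,0,-12.6,0]' 45; python3 -m inch '[0,0,0,0,0,0,0,0,0,0]'; python3 - <<'E'
from h import *
w=wrist("w2")
E
```

```text
t: 3.37
tool_pos: [0.5411, -0.2894, 0.2159]
orientation: [3.085, 0.573, 0.006]
force: [0.7, -0.4, -1.0]
opening: 0.0236
gripper_force: 45.0
t: 4.2
tool_pos: [0.4829, 0.0024, 0.2105]
orientation: [-3.132, -0.236, 0.006]
force: [0.4, -1.4, -1.8]
opening: 0.0234
gripper_force: 45.0
t: 4.37
tool_pos: [0.4846, -0.0006, 0.2117]
orientation: [3.133, 0.23, -0.002]
force: [0.1, -1.1, -1.5]
opening: 0.0238
gripper_force: 45.0
```

View pics/w2.png

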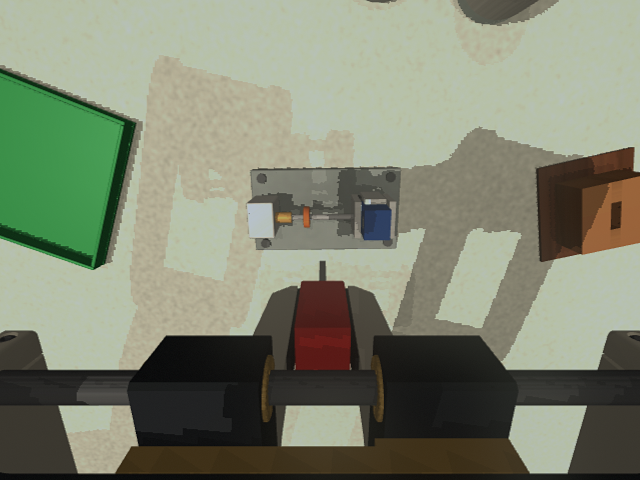

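The wrist view shows the bar as a near-horizontal line at row 216, with the collar at (307,216), the link top at about (376,222) and the housing top at about (261,220). The fork is held straight, with its near tine tip at (323,262).

```bash
python3 - <<'E'
from h import *
from plant import robot
w=load("w2.npz");S=load("scene0.npz")
hsv=cv2.cvtColor(w['image'],cv2.COLOR_BGR2HSV)
def rect(lo,hi,x0,x1,y0,y1):
    m=cv2.inRange(hsv,np.array(lo),np.array(hi));k=np.zeros_like(m);k[y0:y1,x0:x1]=m[y0:y1,x0:x1]
    c=max(cv2.findContours(k,0,2)[0],key=cv2.contourArea);return cv2.minAreaRect(c),cv2.boundingRect(c)
col=rect((3,150,120),(14,255,255),298,315,200,230);print("collar",col)
link=rect((105,120,50),(130,255,255),350,400,195,245);print("link",link)
hou=rect((0,0,150),(180,60,255),240,280,190,250);print("housing",hou)
g=w['image'].copy();cv2.imwrite("pics/c2.png",cv2.resize(g[160:270,240:410],(800,518),interpolation=cv2.INTER_CUBIC))
def pl(p,z):return plane(w,p,z)*1e3
print("collar near face", pl((col[1][0]+col[1][2],216),.041), "far",pl((col[1][0],216),.041))
print("link top(approx)",pl(link[0][0],.078)); print("housing",pl(hou[0][0],.056))
# plate corners
for p in((251,168),(400,168),(397,248),(256,249)): print("plate",pl(p,.012))
# bar: dark/bright line columns 320..350: row profile
gr=cv2.cvtColor(w['image'],6).astype(int)
for x in (318,324,330,336,342,348):print(x,gr[206:228,x].tolist())
s=robot.read_state();Rm=R.from_rotvec(s['orientation']).as_matrix();print(s['tool_pos'],np.degrees(np.arctan2(Rm[1,0],Rm[0,0])),Rm[:,2])
tip=s['tool_pos']+Rm@[0.0085,0,.0415];print("tip px",proj(w,tip))
E
```

```text
collar (((305.5, 217.0), (18.0, 5.0), 90.0), (303, 208, 6, 19))
link (((377.0, 224.5), (29.0, 26.0), 90.0), (364, 210, 27, 30))
housing (((256.5, 219.5), (59.0, 33.0), 90.0), (240, 190, 34, 60))
collar near face [492.19    14.1157  41.    ] far [491.3064  20.1395  41.    ]
link top(approx) [501.837  -48.4285  78.    ]
housing [484.7773  64.081   56.    ]
plate [527.9629  81.8058  12.    ]
plate [550.8023 -73.8658  12.    ]
plate [463.246  -89.4842  12.    ]
plate [438.8321  68.75    12.    ]
318 [72, 73, 71, 81, 87, 86, 86, 84, 88, 124, 146, 158, 145, 102, 120, 121, 130, 131, 130, 130, 129, 129]
324 [121, 77, 70, 86, 87, 82, 129, 132, 94, 121, 145, 156, 143, 111, 120, 130, 131, 130, 130, 131, 130, 130]
330 [116, 88, 72, 70, 85, 85, 83, 132, 84, 90, 100, 102, 93, 83, 120, 121, 131, 130, 131, 130, 131, 130]
336 [75, 71, 70, 85, 85, 82, 130, 115, 81, 92, 99, 102, 93, 91, 110, 132, 132, 132, 132, 132, 133, 134]
342 [71, 71, 75, 87, 87, 88, 87, 78, 80, 93, 99, 101, 93, 76, 76, 77, 84, 86, 86, 86, 86, 85]
348 [71, 72, 71, 72, 72, 72, 71, 66, 80, 92, 98, 102, 94, 70, 64, 63, 70, 82, 86, 85, 85, 86]
[ 0.4848 -0.0008  0.2119] 8.368861069986846 [-0.001  -0.0003 -1.    ]
tip px [322.761  261.5117]
```

View pics/c2.png

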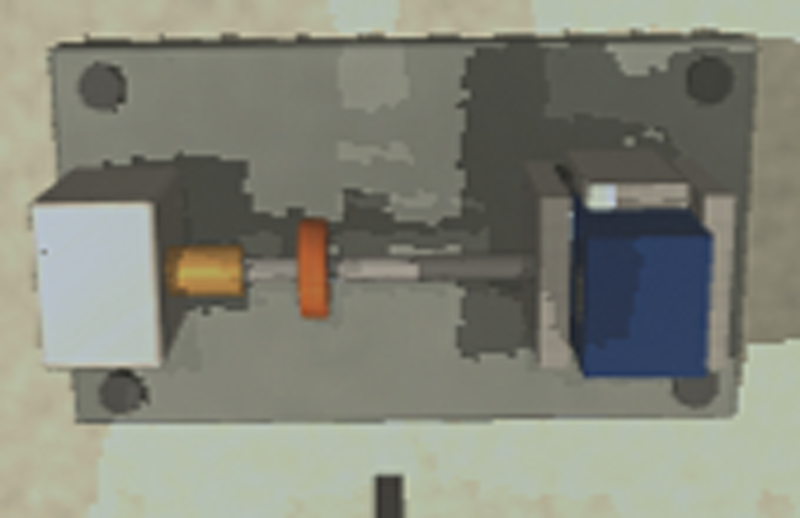

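The bar lies along tool y at yaw 8.4°, about x = 493.6 at y = 0. The collar's near face is at about world y = 14 (bracket y about 64). I'll descend to hover over the bar and check.

```bash
python3 -m inch '[5,1,-30,0,0,10,3,-60,0,0,10,3,-85,0,0,10,3,-100,0,0,10,3,-110,0,0,10,3,-110,0,0,10,3,-110,0,0,10,3,-110,0,0]' 45; python3 - <<'E'
from h import *
from plant import read_camera
w=wrist("w3")
D=read_camera("side");np.savez("side3.npz",**D);C=read_camera("scene");np.savez("scene3.npz",**C)
f=lambda im,x,y,a,b,W,H:cv2.resize(im[y:y+b,x:x+a],(W,H),interpolation=cv2.INTER_CUBIC)
cv2.imwrite("pics/c3.png",np.vstack([f(w['image'],200,150,240,90,800,300),np.hstack([f(D['image'],300,205,80,60,400,300),f(C['image'],260,180,80,60,400,300)])]))
E
```

```text
t: 5.08
tool_pos: [0.4959, 0.0028, 0.1041]
orientation: [3.133, 0.23, 0.003]
force: [-0.1, -0.7, -0.5]
opening: 0.0238
gripper_force: 45.0
```

View pics/c3.png

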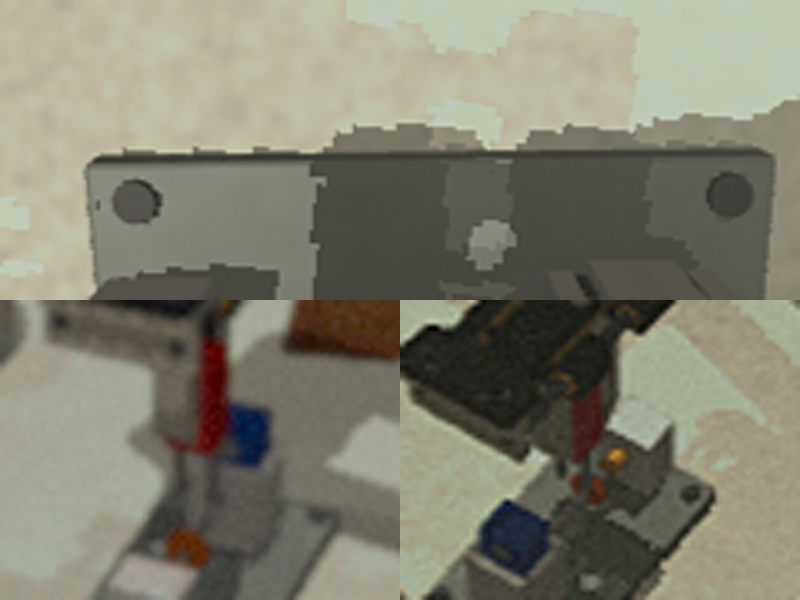

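Both outside views show the fork upright over the bar between link and collar. My wrist crop missed the tines because it was too high, so I'll crop lower.

```bash
python3 - <<'E'
from h import *
from plant import robot
w=load("w3.npz");s=robot.read_state();print(s['tool_pos'])
cv2.imwrite("pics/c4.png",cv2.resize(w['image'][220:340,240:400],(800,600),interpolation=cv2.INTER_CUBIC))
Rm=R.from_rotvec(s['orientation']).as_matrix()
for n,v in(("far tine outer tip",(.011,0,.0415)),("far tine inner tip",(.006,0,.0415)),("near inner",(-.006,0,.0415)),("near outer",(-.011,0,.0415))):
    print(n,(proj(w,s['tool_pos']+Rm@v)-[240,220])*5)
for x in(-.010,-.005,0,.005,.010,.015):  # bar predicted
    p=np.array([.4936-.147*x,x,.041]);print("bar",x,(proj(w,p)-[240,220])*5)
E
```

```text
[0.4959 0.0032 0.1042]
far tine outer tip [409.5236 189.5061]
far tine inner tip [409.5984 225.4569]
near inner [409.7738 309.7849]
near outer [409.8453 344.1311]
bar -0.01 [498.7201 229.5349]
bar -0.005 [463.8063 229.5553]
bar 0 [428.8919 229.5757]
bar 0.005 [393.977  229.5961]
bar 0.01 [359.0615 229.6165]
bar 0.015 [324.1454 229.6369]
```

View pics/c4.png

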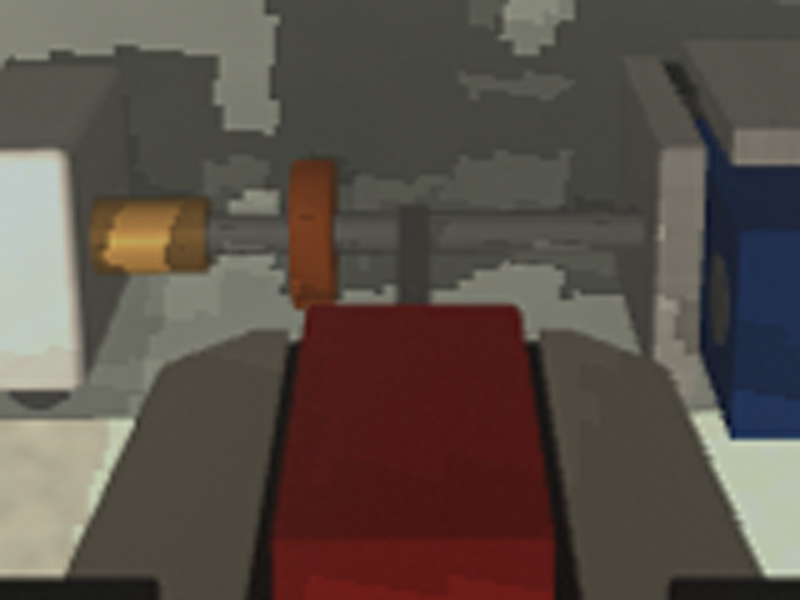

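```bash
python3 -m inch '[-0.6,0,-8,0,0,-0.6,0,-16,0,0,-0.6,0,-20,0,0,-0.6,0,-24,0,0,-0.6,0,-28,0,0,-0.6,0,-30.5,0,0,-0.6,0,-30.5,0,0,-0.6,0,-30.5,0,0]' 45
```

```text
t: 5.9
tool_pos: [0.4941, 0.0034, 0.072]
orientation: [-3.133, -0.231, 0.001]
force: [0.2, 0.2, -1.5]
opening: 0.0237
gripper_force: 45.0
```

The fork is astride the bar with no contact. Now I'll close on the collar.

```bash
python3 -m inch '[-0.1,1,0,0,0,-0.3,2,0,0,0,-0.4,3,0,0,0,-0.6,4,0,0,0,-0.7,5,0,0,0,-0.9,6,0,0,0,-0.9,6,0,0,0,-0.9,6,0,0,0]'; for i in 1 ; do python3 -m inch '[-0.15,1,0,0,0,-0.15,1,0,0,0,-0.15,1,0,0,0]';python3 -m inch '[-0.15,1,0,0,0,-0.15,1,0,0,0,-0.15,1,0,0,0]';python3 -m inch '[-0.15,1,0,0,0,-0.15,1,0,0,0,-0.15,1,0,0,0]'; done
```

```text
t: 6.57
tool_pos: [0.4933, 0.0095, 0.0721]
orientation: [-3.133, -0.232, -0.0]
force: [0.1, -0.3, -1.5]
opening: 0.0237
gripper_force: 45.0
t: 6.82
tool_pos: [0.4931, 0.0104, 0.0721]
orientation: [-3.133, -0.231, 0.0]
force: [0.7, -0.7, -0.9]
opening: 0.024
gripper_force: 45.0
t: 7.07
tool_pos: [0.493, 0.0114, 0.0722]
orientation: [-3.133, -0.231, -0.0]
force: [0.2, -0.3, -1.1]
opening: 0.024
gripper_force: 45.0
t: 7.32
tool_pos: [0.4929, 0.0121, 0.0721]
orientation: [3.132, 0.231, 0.0]
force: [0.4, -2.9, -1.3]
opening: 0.0239
gripper_force: 45.0
```

Contact at y ≈ 12 mm. From here I'll push in small steps, watching the force and the blue blob.

```bash
cat > pop.py <<'E'
from h import *
from plant import read_camera,robot
for n in("scene","side"):
    c=read_camera(n);np.savez(n+"L.npz",**c)
    b=[x for x in blobs(c,(105,150,50),(125,255,255),20)[0] if abs(x[0][0]-(283 if n=="scene" else 347))<30 and abs(x[0][1]-225)<40]
    print(n,[(x[0].tolist(),x[1].tolist()) for x in b])
E
python3 pop.py
python3 -m inch '[-0.15,1,0,0,0,-0.3,2,0,0,0,-0.3,2,0,0,0,-0.3,2,0,0,0]';python3 -m inch '[-0.15,1,0,0,0,-0.3,2,0,0,0,-0.3,2,0,0,0,-0.3,2,0,0,0]'; python3 pop.py
```

```text
scene []
side [([349.1, 231.5], [346, 227, 7, 11, 62])]
t: 7.75
tool_pos: [0.4926, 0.0141, 0.0721]
orientation: [3.133, 0.231, 0.0]
force: [1.1, -5.1, -1.9]
opening: 0.0238
gripper_force: 45.0
t: 8.08
tool_pos: [0.4923, 0.0161, 0.0721]
orientation: [3.132, 0.231, -0.0]
force: [0.4, -5.4, -2.6]
opening: 0.024
gripper_force: 45.0
scene []
side [([348.9, 231.3], [345, 227, 8, 11, 63])]
```

```bash
python3 -m inch '[-0.1,0.7,0,0,0,-0.1,0.7,0,0,0,-0.1,0.7,0,0,0,-0.1,0.7,0,0,0]'|sed -n '2p;4p'; python3 pop.py;python3 -m inch '[-0.1,0.5,0,0,0,-0.1,0.5,0,0,0,-0.1,0.5,0,0,0,-0.1,0.5,0,0,0]'|sed -n '2p;4p'; python3 pop.py
```

```text
tool_pos: [0.4922, 0.0167, 0.0721]
force: [1.3, -5.9, -3.1]
scene []
side [([349.0, 231.3], [345, 227, 8, 11, 64])]
tool_pos: [0.4921, 0.0172, 0.0721]
force: [0.6, -6.4, -1.7]
scene []
side [([349.3, 228.6], [345, 220, 9, 18, 113])]
```

The link has popped up: its top in the side view rose from row 227 to 220, after about 5.2 mm of travel at about 6.5 N. I'll back off slowly, lift the fork and return to the stand.

```bash
python3 -m inch '[0.1,-1,0,0,0,0.3,-2,0,0,0,0.4,-3,0,0,0,0.6,-4,0,0,0,0.7,-5,0,0,0,0.9,-6,0,0,0,1.0,-7,0,0,0,1.2,-8,0,0,0,1.2,-8,0,0,0,1.2,-8,0,0,0]';python3 pop.py; python3 -m inch '[0,0,10,0,0,0,0,25,0,0,0,0,45,0,0,0,0,75,0,0,0,0,105,0,0,0,0,130,0,0,0,0,140,0,0,0,0,140,0,0,0,0,140,0,0]'; python3 pop.py
```

```text
t: 9.88
tool_pos: [0.4932, 0.0099, 0.0721]
orientation: [-3.133, -0.231, 0.0]
force: [0.4, 0.2, -1.5]
opening: 0.024
gripper_force: 45.0
scene []
side [([349.3, 228.7], [346, 221, 8, 17, 95])]
t: 10.73
tool_pos: [0.4933, 0.0096, 0.2119]
orientation: [3.133, 0.231, 0.001]
force: [0.7, -0.5, -2.1]
opening: 0.0237
gripper_force: 45.0
scene []
side [([347.3, 228.2], [341, 220, 13, 18, 156])]
```

```bash
python3 -m inch '[5,-35,0,1.5,0,10,-70,0,3,0,16,-105,0,5,0,22,-140,0,7,0,28,-175,0,9,0,33,-210,0,11,0,39,-245,0,12.6,0,44,-275,0,12.6,0,47,-292,0,12.6,0,47,-298.2,0,12.6,0]'; python3 -m inch '[0,0,-10,0,0,0,0,-40,0,0,0,0,-65,0,0,0,0,-85,0,0,0,0,-95,0,0,0,0,-100,0,0,0,0,-100,0,0,0,0,-100,0,0]'; python3 - <<'E'
from h import *
from plant import robot
s=robot.read_state();w=wrist("w5");Rm=R.from_rotvec(s['orientation']).as_matrix()
print(s['tool_pos'],np.degrees(np.arctan2(Rm[1,0],Rm[0,0])))
cv2.imwrite("pics/c5.png",cv2.resize(w['image'][200:350,220:420],(800,600),interpolation=cv2.INTER_CUBIC))
E
```

```text
t: 11.67
tool_pos: [0.539, -0.2909, 0.209]
orientation: [-3.087, -0.569, 0.005]
force: [-0.2, 0.5, -1.6]
opening: 0.024
gripper_force: 45.0
t: 12.33
tool_pos: [0.5407, -0.2883, 0.1129]
orientation: [3.088, 0.575, 0.001]
force: [0.2, -1.5, -1.3]
opening: 0.0237
gripper_force: 45.0
[ 0.5407 -0.2883  0.1129] 21.07890182719257
```

View pics/c5.png

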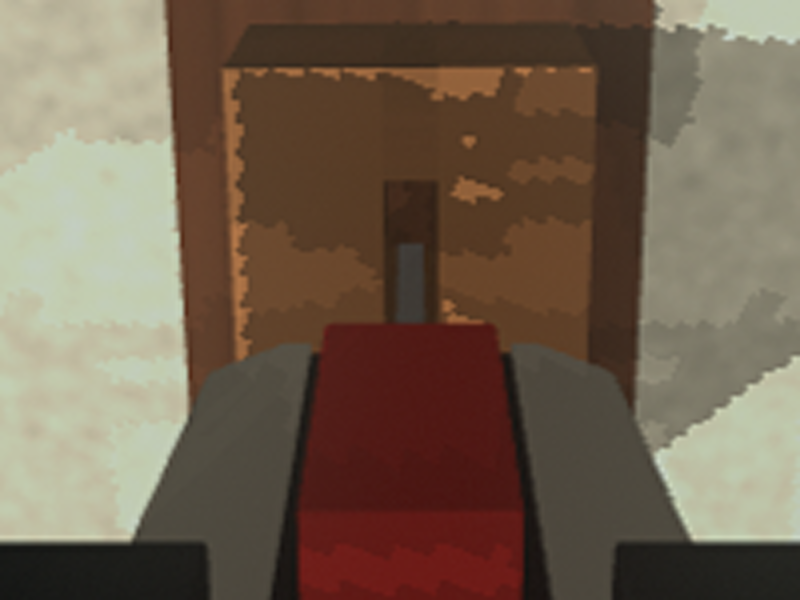

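The tine at crop (410,243) is centred across the slot at (411,181). Next I'll check the lengthwise offset.

```bash
python3 - <<'E'
from h import *
w=load("w5.npz");f=lambda u,v:(220+u/4,200+v/4)
a=plane(w,f(411,181),.045)*1e3;t=plane(w,f(410,243),.1129-.0415)*1e3
u=np.array([np.cos(np.radians(21)),np.sin(np.radians(21))]);v=np.array([-u[1],u[0]])
print(a,t,"gap along x (want 3):",(a-t)[:2]@u,"y:",(a-t)[:2]@v)
E
```

```text
[ 551.5249 -284.7729   45.    ] [ 549.3379 -285.3683   71.4   ] gap along x (want 3): 2.2551639420896 y: -0.22783496259883987
```

```bash
python3 -m inch '[-0.5,0,-10,0,0,-0.5,0,-20,0,0,-0.5,0,-30,0,0,-0.5,0,-40,0,0,-0.5,0,-48,0,0,-0.5,0,-53,0,0,-0.5,0,-56,0,0,-0.5,0,-58,0,0,-0.5,0,-58,0,0]'; python3 -m inch '[0,0,-1,0,0,0,0,-1,0,0,0,0,-1,0,0]'
```

```text
t: 13.13
tool_pos: [0.5396, -0.2886, 0.0538]
orientation: [-3.089, -0.574, 0.0]
force: [-0.3, -0.3, -1.0]
opening: 0.0238
gripper_force: 45.0
t: 13.38
tool_pos: [0.54, -0.2888, 0.0536]
orientation: [3.088, 0.574, 0.001]
force: [0.6, 0.7, -0.9]
opening: 0.0238
gripper_force: 45.0
```

```bash
python3 -m inch '[0,0,-0.7,0,0,0,0,-0.7,0,0,0,0,-0.7,0,0]'|sed -n '2p;4p'; python3 -m inch '[0,0,-0.7,0,0,0,0,-0.7,0,0,0,0,-0.7,0,0]'|sed -n '2p;4p'
```

```text
tool_pos: [0.5401, -0.2889, 0.0532]
force: [-0.7, -0.2, 2.8]
tool_pos: [0.5401, -0.2889, 0.0532]
force: [-3.4, 1.5, 9.2]
```

Seated, with the upward force showing contact. I'll release slowly and rise.

```bash
python3 -m inch '[0,0,0.5,0,30,0,0,0.5,0,45,0,0,0.5,0,60,0,0,0.5,0,60,0,0,0.5,0,60]'; python3 -m inch '[0,0,20,0,60,0,0,50,0,60,0,0,85,0,60,0,0,120,0,60,0,0,150,0,60,0,0,165,0,60,0,0,165,0,60]'; python3 - <<'E'
from h import *
from plant import read_camera
w=wrist("w6");hsv=cv2.cvtColor(w['image'],cv2.COLOR_BGR2HSV)
m=cv2.inRange(hsv,np.array((0,180,120)),np.array((6,255,255)));m[:,:280]=0;m[:,360:]=0
c=max(cv2.findContours(m,0,2)[0],key=cv2.contourArea);r=cv2.minAreaRect(c);print(r,plane(w,r[0],.0945)*1e3)
D=read_camera("side");print([b for b in blobs(D,(0,200,90),(4,255,255))[0]])
E
python3 pop.py
```

```text
t: 14.3
tool_pos: [0.5396, -0.2885, 0.0519]
orientation: [-3.089, -0.574, 0.0]
force: [0.1, -0.3, -1.1]
opening: 0.05
gripper_force: 0.0
t: 14.88
tool_pos: [0.5419, -0.29, 0.2229]
orientation: [3.083, 0.573, 0.01]
force: [0.1, -0.0, -0.1]
opening: 0.0558
gripper_force: 0.0
((319.0, 240.5), (23.0, 24.0), 90.0) [ 538.7423 -289.2719   94.5   ]
[(array([398.8, 158.6]), array([391, 149,  14,  26, 117], dtype=int32)), (array([287.8, 179.5]), array([277, 173,  22,  15, 238], dtype=int32)), (array([378.3, 185.7]), array([374, 177,   9,  19, 111], dtype=int32))]
scene [([281.9, 220.4], [276, 216, 13, 10, 61])]
side [([347.3, 228.1], [342, 220, 12, 18, 149])]
```

The fork is back where it was. Next is the link.

```bash
python3 -m inch '[-5,30,0,-2,60,-10,62,0,-4,60,-16,97,0,-6,60,-22,132,0,-8,60,-28,167,0,-10,60,-33,200,0,-12.6,60,-37,225,0,-12.6,60,-40,240,0,-12.6,60,-40,240,0,-12.6,60,-40,240,0,-12.6,60]'; python3 - <<'E'
from h import *
from plant import robot
s=robot.read_state();w=wrist("w7");Rm=R.from_rotvec(s['orientation']).as_matrix()
print(s['tool_pos'],np.degrees(np.arctan2(Rm[1,0],Rm[0,0])))
cv2.imwrite("pics/c7.png",cv2.resize(w['image'][150:300,220:420],(800,600),interpolation=cv2.INTER_CUBIC))
hsv=cv2.cvtColor(w['image'],cv2.COLOR_BGR2HSV);print(blobs(w,(105,120,50),(130,255,255),60)[0])
E
```

```text
t: 15.92
tool_pos: [0.4989, -0.048, 0.2156]
orientation: [-3.132, -0.234, 0.004]
force: [-0.4, -0.6, -0.1]
opening: 0.0557
gripper_force: 0.0
[ 0.4989 -0.048   0.2156] 8.553011365490413
[(array([324.4, 245. ]), array([312, 234,  26,  18, 334], dtype=int32))]
```

View pics/c7.png

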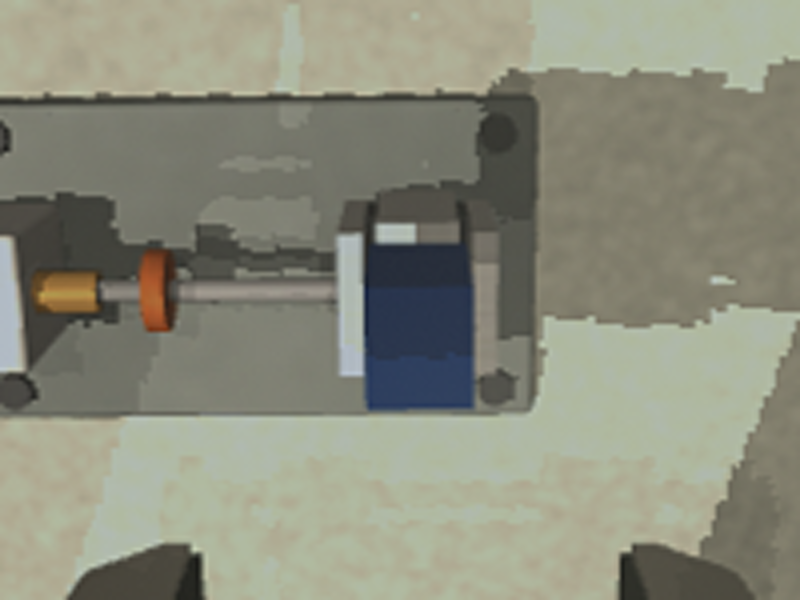

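The link is up. Its top face spans crop (366–474, 285–410), centred at (420,348).

```bash
python3 - <<'E'
from h import *
w=load("w7.npz");S=load("sceneL.npz");f=lambda u,v:(220+u/4,150+v/4)
print("tri",tri((w,f(420,348)),(S,(282.5,219.5)))*1e3)
P=[plane(w,f(*p),.096)*1e3 for p in((366,285),(474,285),(474,410),(366,410))];print(np.array(P),np.mean(P,0))
from plant import robot;print(robot.read_state()['tool_pos'])
E
```

```text
tri [502.9201 -49.5589 100.9854]
[[513.7281 -36.1652  96.    ]
 [517.1794 -59.2635  96.    ]
 [488.9797 -63.8925  96.    ]
 [485.4252 -40.1138  96.    ]] [501.3281 -49.8587  96.    ]
[ 0.4992 -0.0488  0.2159]
```

```bash
python3 -m inch '[1,0,-30,0,60,2,-1,-60,0,60,2,-1,-90,0,60,2,-1,-110,0,60,2,-1,-125,0,60,2,-1,-138,0,60,2,-1,-146,0,60,2,-1,-149,0,60,2,-1,-149,0,60]'; python3 -m inch '[0,0,0,0,40,0,0,0,0,30,0,0,0,0,25,0,0,0,0,0,0,0,0,0,0,0,0,0,0,0,0,0,0,0,0]' 20
```

```text
t: 16.72
tool_pos: [0.5011, -0.0502, 0.0673]
orientation: [-3.133, -0.23, 0.003]
force: [-0.0, 0.5, -0.9]
opening: 0.0559
gripper_force: 0.0
t: 17.3
tool_pos: [0.502, -0.0496, 0.0686]
orientation: [3.133, 0.231, 0.001]
force: [1.5, 0.2, 1.0]
opening: 0.0238
gripper_force: 20.0
```

```bash
python3 -m inch '[0,0,4,0,0,0,0,10,0,0,0,0,18,0,0,0,0,28,0,0,0,0,45,0,0,0,0,70,0,0,0,0,90,0,0,0,0,100,0,0,0,0,100,0,0]' 20; python3 -m inch '[-1,30,0,0,0,-2,65,0,0,0,-3,100,0,0,0,-5,138,0,0,0,-6,176,0,0,0,-7,214,0,0,0,-8,252,0,0,0,-9,290,0,0,0,-10,325,0,0,0,-11,350,0,0,0]'; python3 -m inch '[0,10,0,0,0,0,10,0,0,0,0,10,0,0,0]'; python3 - <<'E'
from h import *
from plant import read_camera
S=read_camera("scene");b,l=blobs(S,(50,120,50),(78,255,255),300);print(b)
D=read_camera("side");f=lambda im:im[120:420,150:550]
cv2.imwrite("pics/c8.png",np.hstack([cv2.resize(D['image'][200:400,180:380],(400,400)),cv2.resize(S['image'][80:230,290:440],(400,400))]))
E
```

```text
t: 18.05
tool_pos: [0.5038, -0.05, 0.172]
orientation: [3.131, 0.231, 0.009]
force: [0.4, 0.6, -0.4]
opening: 0.0237
gripper_force: 20.0
t: 18.88
tool_pos: [0.4894, 0.3031, 0.1667]
orientation: [3.133, 0.234, -0.003]
force: [0.7, 0.0, -0.1]
opening: 0.024
gripper_force: 20.0
t: 19.13
tool_pos: [0.4902, 0.3098, 0.1671]
orientation: [3.132, 0.233, -0.003]
force: [0.0, -0.6, 0.6]
opening: 0.0242
gripper_force: 20.0
[(array([366.7, 169.2]), array([ 329,  140,   78,   57, 1936], dtype=int32))]
```

View pics/c8.png

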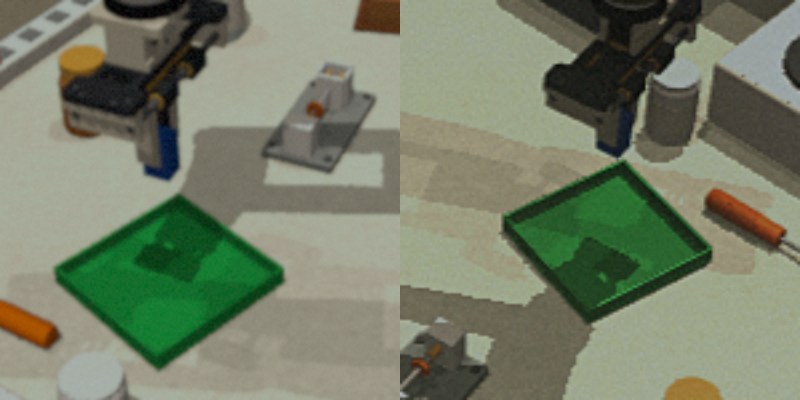

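The link is out of the pocket and hanging over the tray, and everything else is in place. Lowering it now.

```bash
python3 -m inch '[0,0,-30,0,0,0,0,-60,0,0,0,0,-90,0,0,0,0,-110,0,0,0,0,-125,0,0,0,0,-134,0,0,0,0,-139,0,0,0,0,-139,0,0,0,0,-139,0,0]'|sed -n '2p;4p'; python3 -m inch '[0,0,-1,0,0,0,0,-2,0,0,0,0,-3,0,0,0,0,-3,0,0]'|sed -n '2p;4p'; python3 -m inch '[0,0,-1,0,0,0,0,-1,0,0,0,0,-1,0,0]'|sed -n '2p;4p'
```

```text
tool_pos: [0.4915, 0.3102, 0.0302]
force: [0.4, 0.0, -0.7]
tool_pos: [0.4909, 0.3106, 0.0266]
force: [0.0, -0.3, -0.9]
tool_pos: [0.4907, 0.3104, 0.0252]
force: [0.5, 0.2, -0.5]
```

```bash
for k in 1; do python3 -m inch '[0,0,-1,0,0,0,0,-1,0,0,0,0,-1,0,0]'|sed -n '2p;4p'; python3 -m inch '[0,0,-1,0,0,0,0,-1,0,0,0,0,-1,0,0]'|sed -n '2p;4p'; python3 -m inch '[0,0,-0.7,0,0,0,0,-0.7,0,0,0,0,-0.7,0,0]'|sed -n '2p;4p'; done
```

```text
tool_pos: [0.4906, 0.3104, 0.0241]
force: [0.2, 0.4, 0.1]
tool_pos: [0.4907, 0.3103, 0.0231]
force: [0.2, 0.2, -1.1]
tool_pos: [0.4909, 0.3105, 0.0227]
force: [0.4, -0.1, 1.3]
```

```bash
python3 -m inch '[0,0,-0.6,0,0,0,0,-0.6,0,0,0,0,-0.6,0,0]'|sed -n '2p;4p'
```

```text
tool_pos: [0.4909, 0.3105, 0.0227]
force: [-2.1, -1.9, 6.8]
```

Touching the tray floor. I'll release and rise.

```bash
python3 -m inch '[0,0,0.4,0,28,0,0,0.4,0,35,0,0,0.4,0,50,0,0,0.4,0,55,0,0,0.4,0,55,0,0,0.4,0,55]'; python3 -m inch '[0,0,8,0,55,0,0,25,0,55,0,0,50,0,55,0,0,90,0,55,0,0,130,0,55,0,0,160,0,55,0,0,160,0,55]'; python3 -m inch '[-10,-30,10,0,55,-20,-65,20,0,55,-30,-100,20,0,55,-40,-130,20,0,55,-40,-130,20,0,55,-40,-130,20,0,55]'; python3 - <<'E'
from h import *
from plant import read_camera
D=read_camera("side");S=read_camera("scene")
cv2.imwrite("pics/c9.png",np.hstack([cv2.resize(D['image'][130:430,180:480],(400,400)),cv2.resize(S['image'][130:360,120:420],(400,400))]))
E
```

```text
t: 22.07
tool_pos: [0.4907, 0.3103, 0.0222]
orientation: [3.133, 0.231, -0.0]
force: [0.4, 1.1, -0.3]
opening: 0.0504
gripper_force: 0.0
t: 22.65
tool_pos: [0.4946, 0.3124, 0.192]
orientation: [-3.128, -0.231, -0.019]
force: [0.5, 0.7, 0.3]
opening: 0.0512
gripper_force: 0.0
t: 23.15
tool_pos: [0.4507, 0.1793, 0.2029]
orientation: [-3.133, -0.227, -0.002]
force: [0.4, 0.6, 0.0]
opening: 0.0512
gripper_force: 0.0
```

View pics/c9.png

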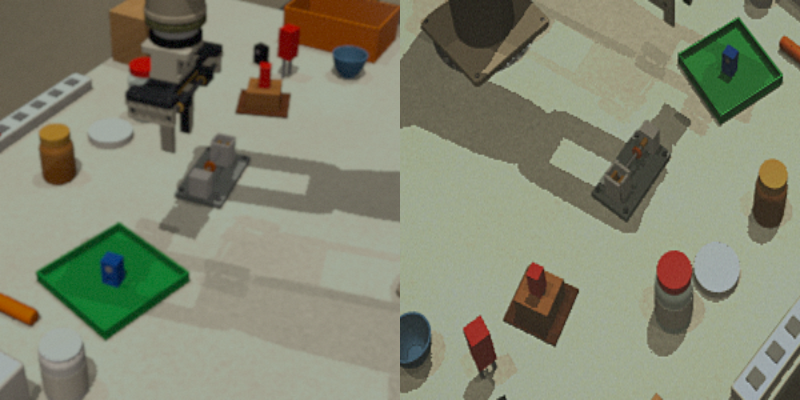

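The link is standing in the tray at crop (112,268), the fork is upright in its stand, and the bystanders are where they were.

```bash
python3 -c "
from plant import job;print(job.close_job())"
```

```text
the job is handed in; nothing more can be done
None
```

I handed the job in after about 23 s of robot time, no verdict shown: the fork freed the link (about 5 mm push, about 6.5 N) and is back upright in its stand, the blue link stands in the green tray, and nothing else looks moved.

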